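# Point out the bottle and its stopper, then call

## Robot

A 6-joint arm with a two-finger parallel gripper is mounted at the origin on the work surface. World frame = base frame: x ahead of the robot, y to its left, z up, the work surface at z = 0. Lengths are in mm, angles in rad, forces in N, time in s.
With the tool pointing down it reaches from about 300 to 750 mm from the base axis. Payload 8.5 kg.
Tool frame: the origin (TCP) lies midway between the tips of the shut fingers; the grasp point (between the pads) lies 19 mm behind it; z points along the fingers, y is the line along which they close (so a half turn about z gives the same grasp; the last joint's range is limited). The gripper opens to 85 mm and grips with 20 to 120 N. Pads are 22 mm wide; open, the fingers measure 114 mm over their backs; the gripper's body (76 mm by 85 mm) begins 54 mm behind the grasp point. The pads swing forward as they close: fully open they stand 13 mm farther back than shut.
Start: joints at [0.948, 0.381, 1.297, -0, 1.464, -0.215], TCP at [218.115, 504.883, 231.322] pointing down, gripper open.
Joint ranges: [-3.11, 3.11], [-0.89, 2.33], [0.22, 2.48], [-1.42, 4.56], [0.17, 2.85], [-2.88, 2.88]. Speed limits (rad/s): [2.39, 2.39, 3.14, 3.14, 3.14, 3.14].

## Interface

Orientations are given as a 3x3 rotation matrix whose columns are the frame's x, y, z axes.
In Python, from plant import * gives the robot as it stands. Calls block until the motion is done:
- reach(position, orientation): joint-space move of the TCP to a pose.
- move_straight(position, rotation=None, speed=150, stop_force=None): straight line of the TCP; rotation=None keeps the orientation; speed is the mean speed in mm/s. With stop_force (N) it stops when the force on the tool has changed by that much, and returns True; else False.
- movej(angles): joint-space move.
- gripper_to(opening, grasp_force=None): opening from 0.0 (shut) to 1.0 (fully open); grasp_force is the grip in N (None keeps the last); returns when the fingers have stopped.
- hold(seconds).
- inverse_kinematics(position, orientation): joint angles nearest the present ones, or None.
- camera(name): name is "side" or "top"; returns a dict with "frame" (420x560x3 uint8, blue, green, red), "range_z" (420x560 float32, mm along the optical axis (not along the pixel's ray), 0 where there is no reading), "fx", "fy", "cx", "cy" (pixels), "rvec" (rotation vector, rad) and "tvec" (3), from world to camera coordinates, as OpenCV has them. Camera axes: x right, y down, z forward; pixel columns grow to the right and rows downward; lengths in mm; the calibration is good to about 2 mm. A picture is of the moment at which its call begins.
A pose or a line that the arm cannot do raises IKError and nothing moves.
- hand_in(): hands the job in, once; it reports no verdict.
Trained networks look in the newest picture that a camera, given by its name, has taken for a name from the list of things; names that differ only in an ending like _2 or _b are one class to them, and where a whole thing is asked for, a point or a joint stands for the part that bears it (a point fixed in the world has none). Each returns a list of dicts, best first, with "conf" (0 to 1); they miss things now and then, are a little off and sometimes report something else, mostly with a low value. They report only what shows in the picture. A call takes as long as a camera call. They do not tell look-alikes from the thing itself.
- find_in(thing, camera): "xy" ([column, row] in pixels, amid what is visible of it).
Readings, each from a call of its own:
- get_time_s(): time.
- get_joints(): joint angles.
- get_dq(): joint speeds.
- get_tau(): joint torques, N m.
- get_ee_pos(): TCP position.
- get_ee_rot(): TCP orientation.
- get_force(): force on the tool from outside, world axes, zero at the start.
- get_wrist_torque(): the same for the moment, N m.
- get_finger_gap(): opening from 0.0 (shut) to 1.0 (fully open).
Only numpy, scipy, OpenCV 4.12 (cv2) and the standard library are available. Lean on these libraries where they do the work, as an engineer would, in place of code of your own. Each camera call takes 0.05 s, during which the arm holds its last target. There are 200 camera calls.

## Task

Show your bottling partner what comes next: point straight down at the mouth of the square bottle, then at the top of the wide stopper, each time with the fingertips within 5 cm above it and still for at least a full second, touching nothing. Then press the call button fully down and let it come up again. Touch, push or lift none of the bottles, stoppers or other things, and do not dip close over any of the other bottles or stoppers on the way.

Things in the scene. Friction and masses are not known exactly. Their poses are not given: they have to be found in the camera images.
- square_bottle_mouth (a point): Centre of the rim of the square bottle: green glass, square body 74 x 74 mm with rounded edges and 130 mm tall, short round neck, rim 42 mm across. Bottle 190 mm tall in all; this point is at its very top, 190 mm above the table. z up.
- tall_bottle_mouth (a point): Centre of the rim of the tall round bottle: same green glass, round body 68 mm across, rim 42 mm across, 200 mm tall in all; the point is at its very top. z up.
- squat_bottle_mouth (a point): Centre of the rim of the squat round bottle: same green glass, round body 88 mm across, rim 42 mm across, 170 mm tall in all; the point is at its very top. z up.
- wide_stopper_top (a point): Top centre of the wide stopper, which stands loose on the table with its dark disc head (54 mm across, 14 mm thick) down and its cork shank (34 mm across) up. 42 mm tall in all; the point is at the very top. z up.
- slim_stopper_a_top (a point): Top centre of a slim stopper, made like the wide one: head 31 mm across, 14 mm thick, cork shank 19 mm across, 38 mm tall in all; the point is at the very top. z up.
- slim_stopper_b_top (a point): Top centre of the other slim stopper, the same as the first: head 31 mm across, cork shank 19 mm across, 38 mm tall in all. z up.
- call_top (a point): Centre of the top face of the call button: a round grey cap 38 mm across in a low black housing fixed to the table. z up; it is pressed straight down.
- call (a joint): Travel of the call button in m: 0 up, 0.006 fully down. A spring returns it; fully down takes about 5 N.
- square_bottle: The square bottle itself, 0.45 kg, loose; origin at the centre of its underside, z up.
- tall_bottle: The tall bottle itself, 0.45 kg, loose; origin at the centre of its underside, z up.
- squat_bottle: The squat bottle itself, 0.45 kg, loose; origin at the centre of its underside, z up.
- wide_stopper: The wide stopper itself, loose; origin at the centre of its underside, z up.
- slim_stopper_a: The first slim stopper itself, loose; origin at the centre of its underside, z up.
- slim_stopper_b: The other slim stopper itself, loose; origin at the centre of its underside, z up.
- jigger: Bystander: copper measuring cup with a waist, 42 mm across, 70 mm tall, between bottles. Origin under its centre.
- spice_jar: Bystander: small jar with a steel cap, 42 mm across, 60 mm tall, between bottles. Origin under its centre.
- spoon: Bystander: steel spoon 160 mm long, lying between the bottles and the stoppers. Origin near its middle, its length along x.
- beaker: Bystander: clear glass beaker 80 mm across, 100 mm tall, to the robot's right. Origin under its centre.
- cup: Bystander: terracotta cup 76 mm across, 85 mm tall, to the robot's left. Origin under its centre.
- phone: Bystander: black phone 150 x 72 x 9 mm lying flat to the robot's right. Origin under its centre.
Not all that is in view belongs to the job. What is shaped like the part that bears call_top but brown or purple is not meant.

How it is judged:
By the outcome, as a careful person would: the job done as asked, in the order asked, and still so for the second after the job is handed in, with the robot touching nothing.
It also fails if it takes over 56 s, if anything falls off the work surface, if the arm or the gripper's body presses on something with over 40 N, if the wrist force passes 120 N, or if a joint passes its speed limit or range.

## Working session

There is one attempt and no reset: what is moved stays moved. The work goes in short steps, each a Python script; the robot and the scene stay as the last script left them, time stands still between calls to the robot, and variables do not carry over. Pictures are saved under pics/ and viewed, on a budget of 10 in all, crops included, one or two more only if the job needs it, and the job is handed in when it is done.

```bash
mkdir -p pics
cat > h.py <<'E'
from plant import *
import numpy as np, cv2
def px2w(c,u,v,z=None):
    R=cv2.Rodrigues(np.array(c["rvec"],float))[0]; t=np.array(c["tvec"],float).ravel()
    ray=np.array([(u-c["cx"])/c["fx"],(v-c["cy"])/c["fy"],1.])
    o=-R.T@t; d=R.T@ray
    if z is not None: return o+d*(z-o[2])/d[2]
    return o+d*c["range_z"][int(round(v)),int(round(u))]
def cloud(c):
    R=cv2.Rodrigues(np.array(c["rvec"],float))[0]; t=np.array(c["tvec"],float).ravel()
    v,u=np.mgrid[:420,:560]; Z=c["range_z"]
    P=np.stack([(u-c["cx"])/c["fx"]*Z,(v-c["cy"])/c["fy"]*Z,Z],-1)
    W=(P-t)@R; W[Z==0]=np.nan
    return W
E
python3 - <<'E'
from h import *
for n in ("top","side"):
    c=camera(n); cv2.imwrite(f"pics/{n}0.png",c["frame"])
    R=cv2.Rodrigues(np.array(c["rvec"],float))[0]; print(n,"cam at",-R.T@np.array(c["tvec"]).ravel())
    for t in ["square_bottle_mouth","tall_bottle_mouth","squat_bottle_mouth","wide_stopper_top","slim_stopper_a_top","call_top"]:
        for d in find_in(t,n)[:3]:
            print(n,t,round(d["conf"],2),np.round(d["xy"]),np.round(px2w(c,*d["xy"])))
print(get_time_s())
E
```

```text
top cam at [ 258.53007331  -22.8975854  1174.11752546]
top square_bottle_mouth 0.86 [185. 180.] [619. 202. 139.]
top tall_bottle_mouth 0.96 [273. 184.] [588. -25. 155.]
top squat_bottle_mouth 0.83 [338. 167.] [ 642. -203.  114.]
top wide_stopper_top 0.61 [360. 250.] [ 424. -253.   42.]
top wide_stopper_top 0.33 [304. 247.] [ 443. -102.   23.]
top wide_stopper_top 0.2 [339. 169.] [ 637. -204.  112.]
top call_top 0.69 [270. 256.] [424.  -6.  24.]
top call_top 0.45 [304. 247.] [ 444. -103.   23.]
top call_top 0.45 [326. 283.] [ 343. -156.   20.]
side cam at [  243.75890802 -1062.9038294    831.71563604]
side square_bottle_mouth 0.67 [296. 176.] [615. 168. 112.]
side tall_bottle_mouth 0.81 [311. 219.] [594. -55. 107.]
side tall_bottle_mouth 0.23 [292. 357.] [ 445. -402.    9.]
side squat_bottle_mouth 0.87 [357. 270.] [ 643. -260.   91.]
side wide_stopper_top 0.77 [263. 314.] [ 412. -273.   18.]
side wide_stopper_top 0.2 [244. 220.] [449. 143.  -3.]
side slim_stopper_a_top 0.66 [238. 197.] [449. 247.  17.]
side call_top 0.73 [296. 176.] [618. 168. 114.]
side call_top 0.67 [248. 246.] [429. -15.  20.]
side call_top 0.54 [260. 270.] [ 439. -120.   19.]
0.7
```

View pics/top0.png

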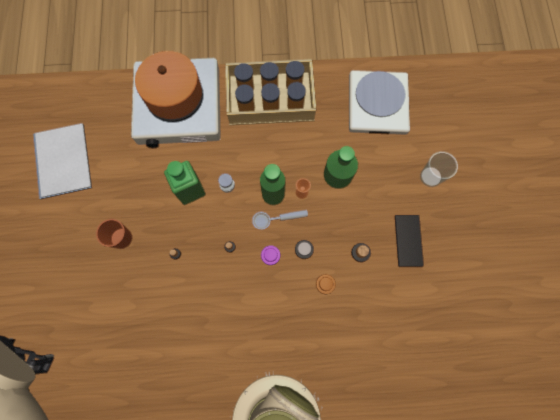

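View pics/side0.png

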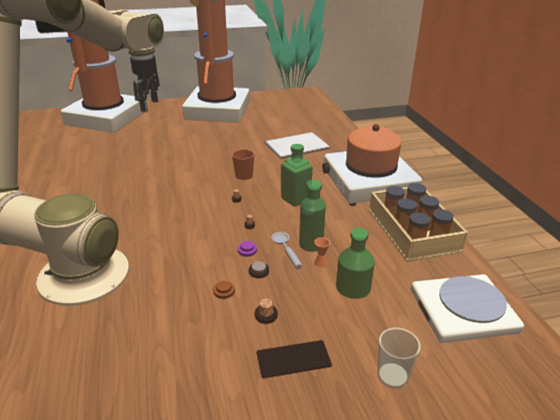

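The top view shows the square bottle's rim at about (176,170), the wide stopper at (362,251), and the grey call button at (304,249). The purple (270,256) and orange-brown (326,284) ones are decoys. The tall and squat bottle rims are at (272,172) and (346,153), and the slim stoppers at (174,253) and (230,246). Next I refine with the depth data.

Run:
```python
from h import *
for n in ("top","side"):
    c=camera(n); W=cloud(c)
    def at(name,x,y,r,z0,z1):
        m=(np.hypot(W[...,0]-x,W[...,1]-y)<r)&(W[...,2]>z0)&(W[...,2]<z1); P=W[m]
        if len(P): 
            print(n,name,len(P),"mid",np.round((np.percentile(P[:,:2],3,0)+np.percentile(P[:,:2],97,0))/2),"ext",np.round(np.ptp(P[:,:2],axis=0)),"z",np.round(np.percentile(P[:,2],[5,50,95]),1))
    at("square",620,195,60,178,205)
    at("squarebody",620,195,70,110,138)
    at("tall",590,-30,60,188,215)
    at("squat",640,-205,70,158,185)
    at("wide",420,-258,40,32,52)
    at("widehead",420,-258,40,6,20)
    at("call",440,-102,16,10,40)
    at("table",350,0,30,-20,20)
    if n=="top": print(px2w(c,304,249,22),px2w(c,363,251,42),px2w(c,176,169,190))
print(get_ee_rot())
```

```text
top square 223 mid [632. 216.] ext [42. 41.] z [184.4 188.9 191.8]
top squarebody 343 mid [630. 215.] ext [88. 88.] z [114.4 127.4 135.4]
top tall 223 mid [607. -24.] ext [40. 40.] z [194.5 199.3 202.5]
top squat 208 mid [ 657. -218.] ext [42. 40.] z [165.  169.5 172.9]
top wide 107 mid [ 422. -260.] ext [30. 31.] z [36.4 41.1 44.4]
top widehead 166 mid [ 423. -261.] ext [52. 52.] z [ 9.8 13.9 17.7]
top call 102 mid [ 440. -102.] ext [31. 28.] z [18.4 21.7 24.9]
top table 371 mid [350.   0.] ext [56. 56.] z [-4.1 -0.3  3.6]
[ 438.74271385 -102.03710856   22.        ] [ 421.42573228 -261.00372044   42.        ] [630.11065703 214.02746857 190.        ]
side square 103 mid [630. 212.] ext [40. 42.] z [179.3 186.4 189. ]
side squarebody 299 mid [628. 199.] ext [88. 67.] z [111.8 124.7 137.1]
side tall 146 mid [604. -28.] ext [40. 46.] z [190.4 196.9 199.3]
side squat 199 mid [ 654. -222.] ext [40. 43.] z [159.7 167.8 170.2]
side wide 132 mid [ 420. -264.] ext [30. 34.] z [33.5 39.7 42.2]
side widehead 218 mid [ 420. -269.] ext [52. 50.] z [ 7.8 12.1 18.4]
side call 71 mid [ 439. -101.] ext [29. 29.] z [17.6 20.5 22.7]
side table 230 mid [350.   0.] ext [58. 58.] z [-4.4 -2.   1.2]
[[-9.18002392e-01  3.96574846e-01 -5.85390662e-06]
 [ 3.96574846e-01  9.18002392e-01 -8.98605858e-06]
 [ 1.81025548e-06 -1.05707354e-05 -1.00000000e+00]]
```

Run:
```python
from h import *
R=np.array([[-1,0,0],[0,1,0],[0,0,-1.]])
p=[630,214]
gripper_to(0.0)
move_straight([400,380,320],R,speed=200)
move_straight(p+[320],R,speed=200)
move_straight(p+[217],speed=100)
hold(1.6)
print(get_time_s(),get_ee_pos(),get_ee_rot()[:,2],get_force(),get_joints())
out=[]
for n in ("top","side"):
    c=camera(n); f=c["frame"]
    u,v=((165,170) if n=="top" else (296,160))
    out.append(cv2.resize(f[v-60:v+60,u-60:u+60],(400,400)))
cv2.imwrite("pics/hov1.png",np.hstack(out))
```

```text
7.2583 [629.99783279 214.00582499 216.97101884] [-4.21170320e-05 -2.99778906e-05 -9.99999999e-01] [-0.44192409  0.27787138 -0.40340073] [ 1.49943630e-01  5.99369863e-01  9.60348909e-01 -2.33514252e-05
  1.58192000e+00 -1.42086017e+00]
```

View pics/hov1.png

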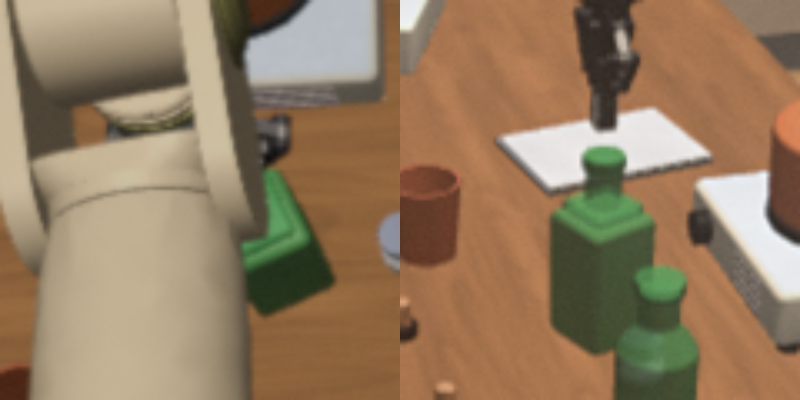

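In the side crop, the shut fingertips at (603,125) are centred just above the square bottle's mouth at (604,155), with a clear gap. The arm covers this spot in the top view. On to the wide stopper.

Run:
```python
from h import *
move_straight([630,214,320],speed=150)
move_straight([480,60,320],speed=200)
move_straight([421.5,-261.5,300],speed=220)
move_straight([421.5,-261.5,69],speed=130)
hold(1.6)
print(get_time_s(),get_ee_pos(),get_ee_rot()[:,2],get_force(),get_joints())
c=camera("side"); f=c["frame"]
cv2.imwrite("pics/hov2.png",cv2.resize(f[220:340,190:350],(800,600)))
```

```text
14.5833 [ 421.49594146 -261.48241089   68.9898304 ] [-4.21368888e-05  3.47871347e-05 -9.99999999e-01] [ 0.56839203  0.63652388 -0.19446895] [-7.94419073e-01  4.78463601e-01  1.68078543e+00 -6.83735485e-06
  9.82397971e-01 -2.36523723e+00]
```

View pics/hov2.png

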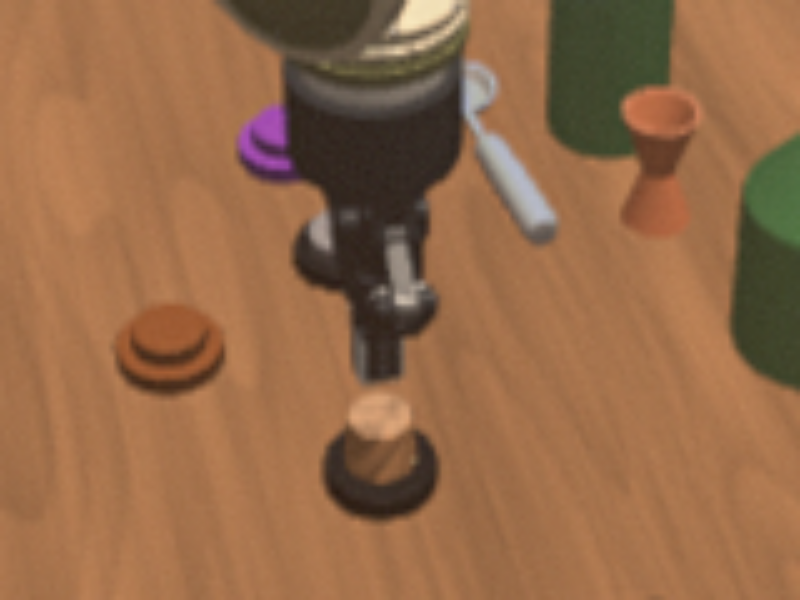

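The tips at (378,375) sit above the cork's top centre at (380,415) without touching it. Now the press.

Run:
```python
from h import *
b=[439.5,-102]
move_straight([421.5,-261.5,200],speed=150)
move_straight(b+[200],speed=150)
move_straight(b+[40],speed=120)
hold(0.3); f0=np.array(get_force())
s=move_straight(b+[9],speed=12,stop_force=14)
print(s,get_ee_pos(),np.array(get_force())-f0)
hold(0.3); print(get_ee_pos(),np.array(get_force())-f0)
move_straight(b+[60],speed=40)
hold(0.3); print(np.array(get_force())-f0)
move_straight(b+[220],speed=150)
move_straight([330,60,300],speed=200)
print(get_time_s())
o=[]
for n in ("top","side"):
    c=camera(n); o.append(cv2.resize(c["frame"],(400,300))); W=cloud(c)
    for nm,x,y,z0,z1 in (("square",630,214,178,205),("wide",421.5,-261,32,52),("call",439.5,-102,10,40)):
        P=W[(np.hypot(W[...,0]-x,W[...,1]-y)<(16 if nm=="call" else 45))&(W[...,2]>z0)&(W[...,2]<z1)]
        if len(P): print(n,nm,len(P),np.round((np.percentile(P[:,:2],3,0)+np.percentile(P[:,:2],97,0))/2),np.round(np.median(P[:,2]),1))
cv2.imwrite("pics/end.png",np.hstack(o))
```

```text
True [ 439.54114701 -102.02334814   15.97387011] [-2.86373427  0.35572205  9.39941045]
[ 439.54906713 -102.02496089   15.97387344] [-2.28894862 -0.49244796  9.16837905]
[-0.78719622 -0.49733503  0.71841872]
24.7667
top square 225 [632. 217.] 189.2
top wide 107 [ 422. -260.] 41.5
top call 100 [ 439. -102.] 21.8
side square 102 [630. 213.] 186.5
side wide 131 [ 420. -264.] 39.8
side call 75 [ 440. -103.] 20.5
```

View pics/end.png

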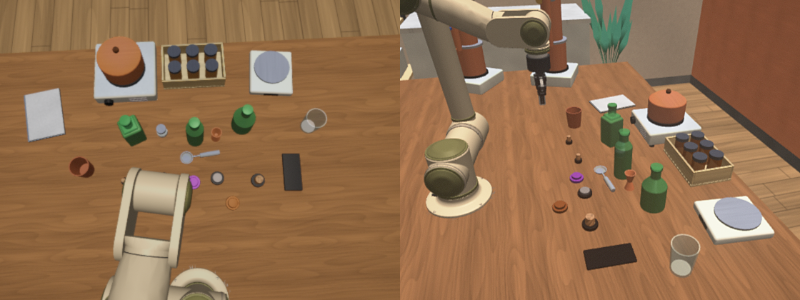

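The scene is undisturbed, with everything in its original place. The button held a steady 9 N at z = 16.0 mm, which is 6 mm below its top and above the 5 N needed, and it came back up to about 22 mm.

```bash
python3 -c "
from plant import *
hold(0.5); hand_in()"
```

```text
the job is handed in; nothing more can be done
```

The job is handed in: I did both points and the button press in the order asked, at about 25 s on the robot's clock against the 56 s limit.

- **Square bottle mouth:** I pointed straight down with the shut fingertips about 27 mm above it and held for 1.6 s. The side view showed a clear gap, but the arm hid this spot from the top camera.
- **Wide stopper top:** I did the same, again about 27 mm above it for 1.6 s. The side view showed the tips over the centre, not touching.
- **Call button:** I pressed the grey one until it stopped at z = 16.0 mm, about 6 mm below its top, with a steady 9 N. After release it measured about its original height of 22 mm.

**Last checks:** The square bottle and the wide stopper measured within 1–3 mm of their first positions, which is camera noise. In the final pictures I saw nothing else moved, though I only looked at the other items and did not measure them. The arm was touching nothing. No check failed; the two cameras differed by 2–4 mm, about what the calibration allows. The button's travel can't be read directly, so "fully down" rests on the 6 mm depth and the force being above the roughly 5 N it needs.

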